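# Aim the spot lamp on its jig and shut it under its hood

## Robot

A 6-joint arm with a two-finger parallel gripper is mounted at the origin on the work surface. World frame = base frame: x ahead of the robot, y to its left, z up, the work surface at z = 0. Lengths are in m, angles in degrees, forces in N, time in s.
With the tool pointing down it reaches from about 0.275 to 0.875 m from the base axis. Payload 12.5 kg.
Tool frame: the origin (TCP) lies midway between the tips of the shut fingers; the grasp point (between the pads) lies 19 mm behind it (env.tcp_to_grasp is the distance from the TCP to the grasp point, in m); z points along the fingers, y is the line along which they close (so a half turn about z gives the same grasp; the last joint's range is limited). The gripper opens to 85 mm and grips with 20 to 120 N. Pads are 22 mm wide; open, the fingers measure 114 mm over their backs; the gripper's body (76 mm by 85 mm) begins 54 mm behind the grasp point. The pads swing forward as they close: fully open they stand 13 mm farther back than shut.
Start: joints at [63.965, 20.094, 94.641, -0, 65.266, -4.847], TCP at [0.199, 0.513, 0.231] pointing down, gripper open.
Joint ranges: [-157.81, 157.81], [-45, 120.19], [0.68, 151.7], [-89.99, 269.99], [4.06, 180], [-164.3, 164.3]. Speed limits (degrees/s): [127.2, 127.2, 159.86, 180, 180, 180].

## Interface

Orientations are given as [roll, pitch, yaw] about the fixed x, y, z axes, in that order (R = Rz(yaw) Ry(pitch) Rx(roll)).
In Python, from workcell import env gives the robot as it stands.
- The arm moves only by the tool carry_out, never from a script. Its argument "rows" is a list of rows, each a list of 7 numbers: the closure, from -1 (fully open) to 1 (shut), then the shift along the world's x, y, z in units of 0.3 m (1.0 is 0.3 m), then the turn, a rotation vector about the world's x, y, z in units of 60 degrees (1.0 is 60 degrees). A call has exactly 8 rows; each row is the pose to reach, as a shift and turn from the pose commanded when the call began; what a row does not reach only later rows make up. A row lasts 1/10 s, in which the tool goes at most 50 mm and 8.59 degrees, less where a joint would pass 70% of its speed; a pose out of reach is approached as far as the arm can. A call with a number of a shift or a turn outside -1 to 1 is refused whole. A call with a gripper value outside its range is refused whole. The fingers move at their own pace and stop on an object; "squeeze" is the grip in N (left out, the last holds). Time passes only in rows, so rows that repeat a pose let the fingers close, or fill a call up. It gives the time, the measured TCP pose, the force, the opening and the grip force at its end, in the units of the state.
- env.get_state(): the state, without advancing time (a new reading comes with each control period).
- env.get_image(name): name is "scene" or "side" or "wrist"; returns the picture (400x640x3 uint8, red, green, blue); there is no depth.
- env.calibration(name): a dict with "camera_matrix" (3x3 intrinsics, pixels), "R" (3x3) and "t" (3): a world point X has camera coordinates R X + t; the wrist camera has in their place "tool_from_camera" (4x4, takes a point from camera to tool coordinates, whose origin is the TCP and whose axes are the flange's). Camera axes: x right, y down, z forward; pixel columns grow to the right and rows downward; lengths in m; the calibration is good to about 2 mm. The wrist camera is an equidistant fisheye: a pixel r from the principal point sees the ray r / f radians off the axis. A picture is of the moment at which its call begins: read the wrist's pose just before it. calibration takes no time and is no camera call.
- env.finish_job(): hands the job in; it is judged then, once.
Trained networks look in the newest picture that a camera, given by its name, has taken for a name from the list of things; names that differ only in an ending like _2 or _b are one class to them, and where a whole thing is asked for, a point or a joint stands for the part that bears it (a point fixed in the world has none). Each returns a list of dicts, best first, with "confidence" (0 to 1); they miss things now and then, are a little off and sometimes report something else, mostly with a low value. They report only what shows in the picture. A call takes as long as a camera call.
- env.masks_of(camera, label): "pixels" (400x640 bool, what is visible of it) and "at" ([column, row] in pixels, amid what is visible of it).
- env.place_of(camera, label): "at" ([column, row] in pixels: a listed point, or the origin of a listed thing).
The state is a dict: "time_s": time; "qpos": joint angles; "joint_vel": joint speeds; "effort": joint torques, N m; "tcp_pos": TCP position; "ee_rot": TCP orientation; "force": force on the tool from outside, world axes, zero at the start; "wrist_torque": the same for the moment, N m; "finger_gap": finger opening in m; "grip_force": force on a finger pad.
Only numpy, scipy, OpenCV 4.12 (cv2) and the standard library are available. Lean on these libraries where they do the work, as an engineer would, in place of code of your own. Each camera call takes 0.05 s, during which the arm holds its last target. There are 200 camera calls.

## Task

Turn the round knob until the lamp's pointer points straight at the tall pointed pin (not at the flat-headed stud), and let go of the knob. Then push the clamp lever over as far as it goes away from the robot, close the hood over the jig gently, without letting it slam, and last push the bolt fully home through the hood's keeper. Leave the spanner, the jar and the spectacle case where they are.

Things in the scene. Friction and masses are not known exactly. Their poses are not given: they have to be found in the camera images.
- jig: grey painted steel base plate 280 x 340 mm (its x by y), 30 mm thick, fixed to the desk; origin at the centre of its underside; its x points roughly away from the robot, y to the left. Places on it (x, y in mm): lamp axis (-30, -70), knob axis (-65, 35), clamp lever pivot (65, 45), bolt grip drawn (-35, 145), hood hinge along x at y = -150.
- lamp: bright metal spot lamp, 76 mm wide, 72 mm long, top 113 mm above the desk, that swivels about its upright axis; origin on that axis at the plate's top; its x axis is the way its pointer points (away from the robot, opposite to the glass). It turns only with the knob, the same way round, 0.115 rad for each rad of the knob, and stays where it is left.
- pointer_tip (a point): sharp end of the pointer, a brass rod 8 mm thick with a 24 mm cone at its end, fixed to the lamp's back; the tip lies 122 mm from the lamp's axis, 75 mm above the desk, and moves 14 mm per rad of the knob
- mark: the tall pointed pin: steel cone 60 mm high, 22 mm wide at the foot, point up, fixed on the plate beyond the pointer, 130 to 138 mm from the lamp's axis along the jig's x, 22 to 38 mm to the left or right of it; origin at the middle of its foot (on the plate). The pointer's line, produced, must pass within 3 mm of the pin's centre line.
- stud: the other upright near the pin, to be ignored: steel stud 35 mm high with a flat head 24 mm wide, fixed on the plate to the other side of the middle; origin at the middle of its foot
- knob_grip (a point): on the knob's axis at the height to grip, 77 mm above the desk. The knob is a black fluted upright cylinder 56 mm in diameter and 40 mm high, its top 95 mm above the desk; nothing stands within 35 mm of its side
- knob (a joint): knob angle, rad, growing counter-clockwise seen from above, range -4 to 4; light friction (0.06 N m)
- clamp (a joint): clamp lever: 0 leaning about 0.5 rad towards the robot (released), 1.0 leaning 0.5 rad away from the robot, at its stop (clamped); it stays where it is left; 2 N at the ball moves it
- clamp_ball (a point): centre of the black ball, 24 mm in diameter, at the end of the clamp lever, 60 mm from the lever's pivot, which runs along the jig's y 47 mm above the desk; the ball starts about 95 to 105 mm above the desk
- hood (a joint): hood angle, rad: 0 closed, about 1.6 standing open, 1.8 at its stop; a stiff hinge holds it at any angle, so it must be pushed all the way, with 10 N near its free edge when upright and less as it goes down; it slams if its free edge comes down faster than about 0.2 m/s over the last 30 mm
- hood_hinge (a point): a point of the hinge line, at the middle of the jig's right side (y = -150 mm), 32 mm above the desk; the hinge runs along the jig's x
- hood_push (a point): point on the outside of the hood's top sheet to push, 210 mm from the hinge along the sheet (40 mm from the free edge), 88 mm off the hinge's plane, 20 mm from the middle towards the robot. The hood is grey sheet steel, 0.9 kg, 260 mm along the hinge, 250 mm wide, 88 mm deep, open below. Open, its top sheet faces right, away from the jig; closed, it is 120 mm above the desk.
- bolt (a joint): sliding bolt on the jig's left rim, m: 0 drawn, 0.040 fully home through the steel keeper on the hood's edge; it slides along the jig's x, away from the robot; 2 N moves it and it stays where it is left
- bolt_ball (a point): centre of the black ball, 22 mm in diameter, on top of the bolt's upright 14 mm grip; 100 mm above the desk, 45 mm to the left of the closed hood's edge
- spanner: steel spanner 190 mm long lying on the desk to the right; bystander
- jar: jar with a dark lid, 68 mm wide, 100 mm high, to the left; bystander
- spec_case: black spectacle case 160 x 62 x 36 mm, to the left; bystander

How it is judged (in metres and radians):
On the way, in this order (a step that is already met when the one before it is completed fails the run):
1. the pointer points at the pointed pin and the knob is let go (y of mark in the frame of lamp between -0.003 and 0.003 m and contact force between the fingers and anything else below 0.2 N), for 0.2 s.
2. the clamp lever is over at its far stop (value of joint clamp above 0.88 rad), for 0.1 s.
3. the hood is closed (value of joint hood below 0.03 rad), for 0.1 s.
4. the bolt is home (value of joint bolt above 0.034 m), for 0.1 s.
At the end, for the whole second after the job is handed in: the pin's centre line is within 3 mm of the pointer's line, the clamp lever is over (above 0.88 rad of 1.0), the hood is closed (below 0.03 rad) and the bolt is home (above 34 of 40 mm) (y of mark in the frame of lamp between -0.003 and 0.003 m and value of joint clamp above 0.88 rad and value of joint hood below 0.03 rad and value of joint bolt above 0.034 m); the robot touches nothing.
It fails at once if the hood slams: it turns faster than 0.9 rad/s in the last 0.12 rad before it is closed (value of joint hood below 0.12 rad and velocity of joint hood below -0.9 rad/s).
It fails at once if the spanner, jar or spectacle case is moved more than 20 mm (distance of any of spanner, jar, spec_case from where it was at the start of the episode above 0.02 m).
It also fails if it takes over 72 s, if anything falls off the work surface, if the arm or the gripper's body presses on something with over 40 N, if the wrist force passes 120 N, or if a joint passes its speed limit or range.

## Working session

There is one attempt and no reset: what is moved stays moved. The work goes in short steps, Python scripts to look and compute and a tool call to move; the robot and the scene stay as the last step left them, time stands still between calls to the robot, and variables do not carry over. Pictures are saved under pics/ and viewed, at most 10 in all, crops included, and the job is handed in when it is done.

Besides the shell and the picture viewer there is one more tool, called after "Emit:" by a JSON object that holds its "api" and its "payload", one argument or row to a line. carry_out: Moves the arm, as the interface text tells. Its arguments: {"type":"object","properties":{"rows":{"type":"array","items":{"type":"array","items":{"type":"number","minimum":-1,"maximum":1}}},"squeeze":{"type":"number"}},"required":["rows"]}

```bash
ls; mkdir -p pics; cat > h.py <<'E'
import numpy as np, cv2, json
from workcell import env
def ray(cam,uv):
    c=env.calibration(cam);K=np.array(c["camera_matrix"]);R=np.array(c["R"]);t=np.array(c["t"])
    d=R.T@np.linalg.solve(K,[uv[0],uv[1],1.]);return -R.T@t,d/np.linalg.norm(d)
def atz(cam,uv,z):
    o,d=ray(cam,uv);return o+d*(z-o[2])/d[2]
def tri(p):
    A=np.zeros((3,3));b=np.zeros(3)
    for cam,uv in p:
        o,d=ray(cam,uv);M=np.eye(3)-np.outer(d,d);A+=M;b+=M@o
    return np.linalg.solve(A,b)
def snap(cam,name):
    im=env.get_image(cam);cv2.imwrite(f"pics/{name}.png",im[:,:,::-1]);return im
E
python3 - <<'E'
from h import *
np.set_printoptions(precision=4,suppress=True)
for c in("scene","side"): snap(c,c+"0"); o,d=ray(c,(320,200)); print(c,o,d)
for l in ["jig","lamp","pointer_tip","mark","stud","knob_grip","clamp_ball","hood_hinge","hood_push","bolt_ball","spanner","jar","spec_case"]:
    r={}
    for c in("scene","side"):
        q=env.place_of(c,l)
        if q: r[c]=q[0]["at"];print(l,c,np.round(q[0]["at"],1),round(q[0]["confidence"],2),len(q))
    if len(r)==2: print("   tri",tri(list(r.items())))
print(env.get_state()["time_s"],env.get_state()["ee_rot"])
E
```

```text
pics
scene [ 1.196  -0.1601  0.845 ] [-0.6453  0.1539 -0.7482]
side [ 0.8681 -0.5728  1.2418] [-0.2532  0.4318 -0.8657]
jig scene [311.4 239.6] 0.72 1
jig side [335.  210.5] 0.96 1
   tri [ 0.6016 -0.0192  0.0443]
lamp scene [306.8 212.6] 0.88 1
lamp side [311.  220.8] 0.83 1
   tri [ 0.5162 -0.0378  0.0085]
pointer_tip scene [310.7 243. ] 0.83 2
pointer_tip side [345.5 232.4] 0.71 2
   tri [ 0.6494 -0.0503  0.0586]
mark scene [297.4 259.5] 0.66 1
mark side [344.8 231.9] 0.7 2
   tri [ 0.662  -0.0698  0.0503]
stud scene [325.9 252.9] 0.46 1
knob_grip scene [340.9 187. ] 0.76 2
knob_grip side [323.9 184.8] 0.8 1
   tri [0.5164 0.0569 0.0946]
clamp_ball scene [355.9 211.9] 0.71 2
clamp_ball side [352.9 195.3] 0.56 1
   tri [0.6174 0.0646 0.1038]
hood_hinge scene [273.7 226.9] 0.73 1
hood_push scene [219.2 169.4] 0.89 1
hood_push side [280.1 239.9] 0.75 1
   tri [ 0.5406 -0.2315  0.2411]
bolt_ball scene [384.  182.9] 0.79 1
bolt_ball side [345.9 160.5] 0.68 1
   tri [0.5424 0.1642 0.1137]
spanner scene [151.4 240.6] 0.77 1
spanner side [247.  333.3] 0.98 1
   tri [ 0.5277 -0.4475  0.0104]
jar scene [444.7 170.6] 0.65 3
jar side [349.9 118.7] 0.93 3
   tri [0.4419 0.4075 0.0163]
spec_case scene [309.4 240.2] 0.6 3
spec_case side [399.1 137.8] 0.92 1
   tri [ 0.8056 -0.0419  0.4507]
1.4 [-179.9985   -0.0007  158.8124]
```

```bash
python3 - <<'E'
import cv2
a=cv2.imread("pics/scene0.png")[110:310,170:430];b=cv2.imread("pics/side0.png")[110:310,230:490]
cv2.imwrite("pics/ab.png",cv2.hconcat([cv2.resize(a,(400,308),interpolation=3),cv2.resize(b,(400,308),interpolation=3)]))
E
```

```text
(no output)
```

View pics/scene0.png

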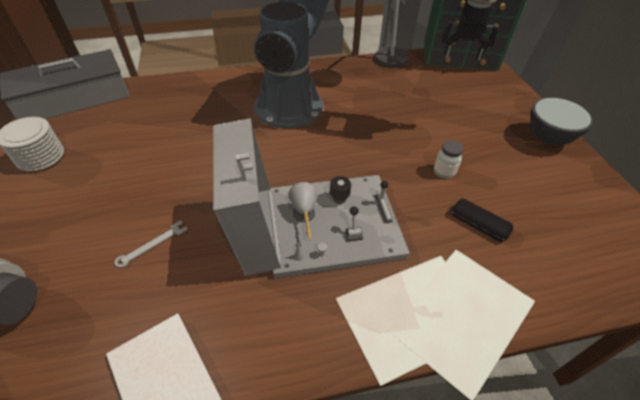

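View pics/ab.png

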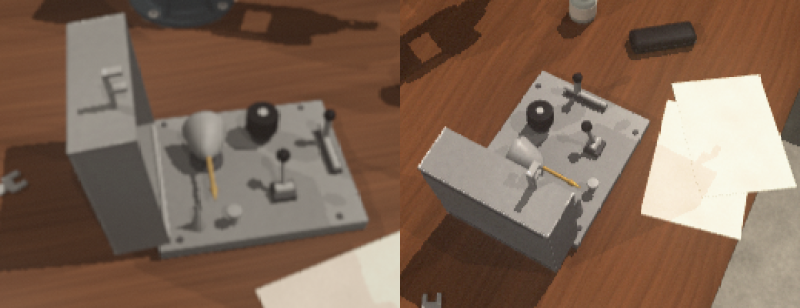

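```bash
cat >> h.py <<'E'
def proj(cam,X):
    c=env.calibration(cam);p=np.array(c["camera_matrix"])@(np.array(c["R"])@X+np.array(c["t"]));return p[:2]/p[2]
E
python3 - <<'E'
from h import *
from scipy.optimize import least_squares
np.set_printoptions(precision=4,suppress=True)
print(env.calibration("scene")["camera_matrix"][0][0])
s,a=.5,.06
obs=[("scene",(306.8,212.6),(-30,-70,30)),("side",(311,220.8),(-30,-70,30)),
("scene",(340.9,187),(-65,35,77)),("side",(323.9,184.8),(-65,35,77)),
("scene",(355.9,211.9),(36,45,99.6)),("side",(352.9,195.3),(36,45,99.6)),
("scene",(384,182.9),(-35,145,100)),("side",(345.9,160.5),(-35,145,100)),
("scene",(311.4,239.6),(0,0,0)),("side",(335,210.5),(0,0,0)),("scene",(273.7,226.9),(0,-150,32))]
# plate corners by eye (scene): near-left, far-left(top) , from picture
obs+=[("scene",(378.5,177.5),(-140,170,30)),("scene",(407.,252.),(140,170,30)),("side",(392.,157.),(-140+280,170,30)),("side",(323.,156.),(-140,170,30))]
def W(q,p):
    c,s=np.cos(q[2]),np.sin(q[2]);p=np.array(p)/1e3
    return np.array([q[0]+c*p[0]-s*p[1],q[1]+s*p[0]+c*p[1],p[2]])
f=lambda q:np.concatenate([proj(c,W(q,p))-u for c,u,p in obs])
r=least_squares(f,[.58,0,0],loss="soft_l1",f_scale=2);print(r.x,np.rad2deg(r.x[2]));print(f(r.x).reshape(-1,2).round(1))
for n,p in dict(knob=(-65,35,77),lamp=(-30,-70,30),clampball=(36,45,100),bolt=(-35,145,100),hinge=(0,-150,32)).items(): print(n,W(r.x,p))
print(env.calibration("wrist"))
E
```

```text
392.92057630579757
[ 0.5678  0.0236 -0.034 ] -1.949972841962581
[[ -2.6   2. ]
 [  3.8  -0.1]
 [ -0.4   1.4]
 [ -2.6   0.1]
 [ -2.2  -1. ]
 [ -3.   -3.3]
 [  0.3   2.5]
 [ -0.6   0.2]
 [ 20.2 -13. ]
 [ -1.9   2.1]
 [  1.9   0.1]
 [  0.4  -2.2]
 [  3.5   1.9]
 [  1.2  31. ]
 [ -0.8  -0.6]]
knob [0.5041 0.0608 0.077 ]
lamp [ 0.5355 -0.0454  0.03  ]
clampball [0.6054 0.0673 0.1   ]
bolt [0.5378 0.1697 0.1   ]
hinge [ 0.5627 -0.1263  0.032 ]
{'camera_matrix': array([[309.7069,   0.    , 323.5951],
       [  0.    , 309.7069, 195.2025],
       [  0.    ,   0.    ,   1.    ]]), 'tool_from_camera': array([[ 0.0005, -0.9511, -0.3088,  0.0794],
       [ 1.    ,  0.0003,  0.0006,  0.0015],
       [-0.0005, -0.3088,  0.9511, -0.1424],
       [ 0.    ,  0.    ,  0.    ,  1.    ]])}
```

Emit:
{"api": "carry_out", "payload": {
  "rows": [
    [-1, 0.83, -0.89, 0.15, 0, 0, 0],
    [-1, 0.83, -0.89, 0.15, 0, 0, 0],
    [-1, 0.83, -0.89, 0.15, 0, 0, 0],
    [-1, 0.83, -0.89, 0.15, 0, 0, 0],
    [-1, 0.83, -0.89, 0.15, 0, 0, 0],
    [-1, 0.83, -0.89, 0.15, 0, 0, 0],
    [-1, 0.83, -0.89, 0.15, 0, 0, 0],
    [-1, 0.83, -0.89, 0.15, 0, 0, 0]
  ]
}}

```text
time_s: 2.2
tcp_pos: [0.4502, 0.243, 0.277]
ee_rot: [180.0, 0.1, 158.6]
force: [0.1, 0.8, -0.1]
finger_gap: 0.0855
grip_force: 0.0
```

Emit:
{"api": "carry_out", "payload": {
  "rows": [
    [-1, 0.7, -0.75, 0.1, 0, 0, 0],
    [-1, 0.7, -0.75, 0.1, 0, 0, 0],
    [-1, 0.7, -0.75, 0.1, 0, 0, 0],
    [-1, 0.7, -0.75, 0.1, 0, 0, 0],
    [-1, 0.7, -0.75, 0.1, 0, 0, 0],
    [-1, 0.7, -0.75, 0.1, 0, 0, 0],
    [-1, 0.7, -0.75, 0.1, 0, 0, 0],
    [-1, 0.7, -0.75, 0.1, 0, 0, 0]
  ]
}}

```text
time_s: 3.0
tcp_pos: [0.6583, 0.0196, 0.3056]
ee_rot: [-180.0, -0.0, 158.7]
force: [-0.1, 0.6, 0.6]
finger_gap: 0.0852
grip_force: 0.0
```

```bash
cat >> h.py <<'E'
from scipy.spatial.transform import Rotation as Ro
from scipy.optimize import least_squares
def wcam():
    s=env.get_state();T=np.eye(4);T[:3,:3]=Ro.from_euler("xyz",s["ee_rot"],degrees=True).as_matrix();T[:3,3]=s["tcp_pos"]
    return T@np.array(env.calibration("wrist")["tool_from_camera"]),np.array(env.calibration("wrist")["camera_matrix"])
def wray(uv,T,K):
    v=(np.array(uv)-K[:2,2])/K[0,0];r=np.hypot(*v)
    d=np.array([*(v/max(r,1e-9)*np.sin(r)),np.cos(r)]);return T[:3,3],T[:3,:3]@d
def wz(uv,z,TK):
    o,d=wray(uv,*TK);return o+d*(z-o[2])/d[2]
def wproj(X,TK):
    T,K=TK;p=np.linalg.inv(T)@np.append(X,1);th=np.arctan2(np.hypot(p[0],p[1]),p[2])
    return K[:2,2]+K[0,0]*th*p[:2]/np.hypot(p[0],p[1])
def W(q,p):
    c,s=np.cos(q[2]),np.sin(q[2]);p=np.array(p)/1e3
    return np.array([q[0]+c*p[0]-s*p[1],q[1]+s*p[0]+c*p[1],p[2]])
E
python3 - <<'E'
from h import *
np.set_printoptions(precision=4,suppress=True)
TK=wcam();im=snap("wrist","w1")
s=env.get_state();print(s["tcp_pos"],s["ee_rot"],s["time_s"])
for l,z in dict(lamp=.03,pointer_tip=.075,mark=.03,stud=.03,knob_grip=.077,clamp_ball=.1,bolt_ball=.1,jig=0,hood_hinge=.032,hood_push=.24).items():
    for q in env.place_of("wrist",l)[:2]: print(l,np.round(q["at"],1),round(q["confidence"],2),wz(q["at"],z,TK))
E
```

```text
[0.6575 0.0209 0.3058] [-179.9977   -0.0538  158.7721] 3.05
lamp [244.   87.6] 0.58 [ 0.5297 -0.044   0.03  ]
pointer_tip [267. 179.] 0.62 [ 0.6517 -0.0526  0.075 ]
stud [296.3 176.9] 0.84 [ 0.6723 -0.025   0.03  ]
knob_grip [306.8  30.4] 0.86 [0.5008 0.0616 0.077 ]
clamp_ball [346.1 111.4] 0.69 [0.6078 0.0679 0.1   ]
bolt_ball [405.9  24.9] 0.78 [0.5361 0.1683 0.1   ]
jig [303.2  91.1] 0.63 [0.5647 0.0267 0.    ]
hood_hinge [201.5 129.7] 0.58 [ 0.5576 -0.1242  0.032 ]
hood_push [305.6  30.3] 0.71 [0.5374 0.0557 0.24  ]
hood_push [ 39.9 181.3] 0.69 [ 0.533  -0.2295  0.24  ]
```

View pics/w1.png

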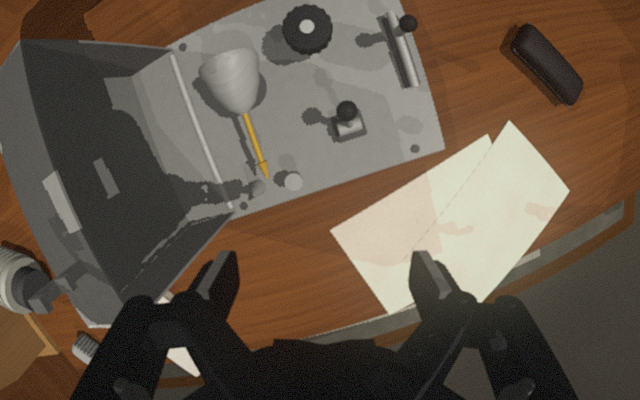

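```bash
python3 - <<'E'
from h import *
im=cv2.imread("pics/w1.png")[130:220,200:320]
im=cv2.convertScaleAbs(im,alpha=1.6,beta=10)
cv2.imwrite("pics/c1.png",cv2.resize(im,(720,540),interpolation=cv2.INTER_CUBIC))
E
```

```text
(no output)
```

View pics/c1.png

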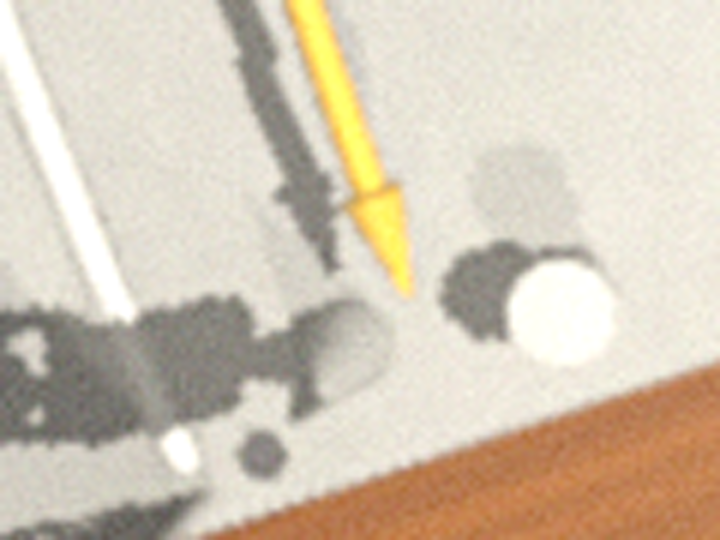

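```bash
python3 - <<'E'
from h import *
np.set_printoptions(precision=4,suppress=True)
s=dict(tcp_pos=[.6575,.0209,.3058],ee_rot=[-179.9977,-.0538,158.7721]);T=np.eye(4);T[:3,:3]=Ro.from_euler("xyz",s["ee_rot"],degrees=True).as_matrix();T[:3,3]=s["tcp_pos"]
TK=(T@np.array(env.calibration("wrist")["tool_from_camera"]),np.array(env.calibration("wrist")["camera_matrix"]))
tip=wz((267.8,179.7),.075,TK);rod=wz((251,130.),.075,TK);pin=wz((258,187.2),.03,TK);stud=wz((293.7,182.2),.065,TK)
print("tip",tip,"rod",rod,"pin",pin,"stud",stud)
obs=[((244,87.6),(-30,-70,30),.5),((306.8,30.4),(-65,35,77),1),((405.9,24.9),(-35,145,100),1),((201.5,129.7),(0,-150,32),.3),((303.2,91.1),(0,0,0),.5),((444,149),(140,170,30),1),((346.5,111),(36,45,99.6),.3)]
f=lambda q:np.concatenate([w*(wproj(W(q,p),TK)-u) for u,p,w in obs])
r=least_squares(f,[.568,.024,-.034],loss="soft_l1",f_scale=2);q=r.x;print(q,f(q).reshape(-1,2).round(1))
L=W(q,(-30,-70,30))[:2];print("lamp",L,"knob",W(q,(-65,35,77)))
c,s_=np.cos(-q[2]),np.sin(-q[2]);M=np.array([[c,-s_],[s_,c]])
print("jig frame: pin-L",M@(pin[:2]-L),"tip-L",M@(tip[:2]-L),np.linalg.norm(tip[:2]-L),"rod-L",M@(rod[:2]-L),"stud-L",M@(stud[:2]-L))
a=lambda v:np.arctan2(v[1],v[0])
d1=a(tip[:2]-rod[:2]);d2=a(tip[:2]-L);p=a(pin[:2]-L);print("ptr from rod",d1,"from L",d2,"pin",p,"knob turn deg",np.rad2deg((p-d1)/.115),np.rad2deg((p-d2)/.115))
apx=pin.copy();apx[2]=.09;u=wproj(apx,TK);print("apex crop",(u-[200,130])*6)
E
```

```text
tip [ 0.6523 -0.0507  0.075 ] rod [ 0.5865 -0.045   0.075 ] pin [ 0.6653 -0.0808  0.03  ] stud [ 0.6696 -0.0232  0.065 ]
[ 0.5633  0.0247 -0.0403] [[-0.2  0.7]
 [-0.4  0. ]
 [ 0.9 -1. ]
 [-0.3  0.2]
 [-1.1  0.2]
 [ 0.7  1.2]
 [-0.9 -1.3]]
lamp [ 0.5305 -0.044 ] knob [0.4997 0.0623 0.077 ]
jig frame: pin-L [ 0.1362 -0.0314] tip-L [ 0.122  -0.0018] 0.12197246472296931 rod-L [0.056  0.0012] stud-L [0.1381 0.0264]
ptr from rod -0.08585103069821494 from L -0.05493200880491726 pin -0.26662207529938026 knob turn deg -90.06450359841686 -105.46910760849119
apex crop [290.9081 425.0662]
```

Emit:
{"api": "carry_out", "payload": {
  "rows": [
    [-1, -0.52, 0.137, -0.45, 0, 0, 0],
    [-1, -0.52, 0.137, -0.45, 0, 0, 0],
    [-1, -0.52, 0.137, -0.45, 0, 0, 0],
    [-1, -0.52, 0.137, -0.45, 0, 0, 0],
    [-1, -0.52, 0.137, -0.45, 0, 0, 0],
    [-1, -0.52, 0.137, -0.6, 0, 0, 0],
    [-1, -0.52, 0.137, -0.72, 0, 0, 0],
    [-1, -0.52, 0.137, -0.835, 0, 0, 0]
  ]
}}

```text
time_s: 4.35
tcp_pos: [0.5027, 0.0619, 0.055]
ee_rot: [180.0, 0.1, 158.8]
force: [-0.7, -0.5, 0.1]
finger_gap: 0.0854
grip_force: 0.0
```

Emit:
{"api": "carry_out", "payload": {
  "rows": [
    [-1, 0, 0, 0, 0, 0, 0],
    [0.5, 0, 0, 0, 0, 0, 0],
    [1, 0, 0, 0, 0, 0, 0],
    [1, 0, 0, 0, 0, 0, 0],
    [1, 0, 0, 0, 0, 0, 0],
    [1, 0, 0, 0, 0, 0, 0],
    [1, 0, 0, 0, 0, 0, 0],
    [1, 0, 0, 0, 0, 0, 0]
  ],
  "squeeze": 25
}}

```text
time_s: 5.15
tcp_pos: [0.5024, 0.0601, 0.0583]
ee_rot: [-179.9, 0.1, 158.9]
force: [-6.7, -17.9, 11.8]
finger_gap: 0.0555
grip_force: 24.4
```

Emit:
{"api": "carry_out", "payload": {
  "rows": [
    [1, -0.002, -0.007, 0.005, 0, 0, 0],
    [1, -0.002, -0.007, 0.01, 0, 0, -0.1],
    [1, -0.002, -0.007, 0.01, 0, 0, -0.24],
    [1, -0.002, -0.007, 0.01, 0, 0, -0.38],
    [1, -0.002, -0.007, 0.01, 0, 0, -0.52],
    [1, -0.002, -0.007, 0.01, 0, 0, -0.66],
    [1, -0.002, -0.007, 0.01, 0, 0, -0.8],
    [1, -0.002, -0.007, 0.01, 0, 0, -0.9]
  ]
}}

```text
time_s: 5.95
tcp_pos: [0.5002, 0.0582, 0.0587]
ee_rot: [-179.8, 0.1, 104.5]
force: [-1.6, -15.8, -18.3]
finger_gap: 0.0551
grip_force: 38.4
```

Emit:
{"api": "carry_out", "payload": {
  "rows": [
    [1, 0, 0, 0, 0, 0, -0.12],
    [1, 0, 0, 0, 0, 0, -0.25],
    [1, 0, 0, 0, 0, 0, -0.38],
    [1, 0, 0, 0, 0, 0, -0.51],
    [1, 0, 0, 0, 0, 0, -0.64],
    [1, 0, 0, 0, 0, 0, -0.72],
    [1, 0, 0, 0, 0, 0, -0.72],
    [1, 0, 0, 0, 0, 0, -0.72]
  ]
}}

```text
time_s: 6.75
tcp_pos: [0.4981, 0.0584, 0.0586]
ee_rot: [-179.7, 0.3, 61.6]
force: [-12.0, -14.6, -7.9]
finger_gap: 0.0551
grip_force: 39.4
```

Emit:
{"api": "carry_out", "payload": {
  "rows": [
    [0, 0, 0, 0, 0, 0, 0],
    [-1, 0, 0, 0, 0, 0, 0],
    [-1, 0, 0, 0, 0, 0, 0],
    [-1, 0, 0, 0, 0, 0, 0],
    [-1, 0, 0, 0.16, 0, 0, 0],
    [-1, 0, 0, 0.32, 0, 0, 0],
    [-1, 0.1, -0.1, 0.48, 0, 0, 0.12],
    [-1, 0.2, -0.2, 0.6, 0, 0, 0.24]
  ]
}}

```text
time_s: 7.55
tcp_pos: [0.5516, 0.0102, 0.2292]
ee_rot: [179.8, -0.0, 76.4]
force: [0.7, 0.2, -0.0]
finger_gap: 0.0852
grip_force: 0.0
```

Emit:
{"api": "carry_out", "payload": {
  "rows": [
    [-1, 0.1, -0.1, 0.1, 0, 0, 0.14],
    [-1, 0.18, -0.19, 0.21, 0, 0, 0.28],
    [-1, 0.18, -0.19, 0.21, 0, 0, 0.42],
    [-1, 0.18, -0.19, 0.21, 0, 0, 0.45],
    [-1, 0.18, -0.19, 0.21, 0, 0, 0.45],
    [-1, 0.18, -0.19, 0.21, 0, 0, 0.45],
    [-1, 0.18, -0.19, 0.21, 0, 0, 0.45],
    [-1, 0.18, -0.19, 0.21, 0, 0, 0.45]
  ]
}}

```text
time_s: 8.35
tcp_pos: [0.6048, -0.0466, 0.2887]
ee_rot: [180.0, -0.0, 103.0]
force: [-0.6, 0.1, -0.4]
finger_gap: 0.0855
grip_force: 0.0
```

```bash
python3 - <<'E'
from h import *
np.set_printoptions(precision=4,suppress=True)
TK=wcam();im=snap("wrist","w2");np.savez("tk2",T=TK[0],K=TK[1])
s=env.get_state();print(s["tcp_pos"],s["ee_rot"],s["time_s"])
for l,z in dict(lamp=.03,pointer_tip=.075,mark=.03,stud=.03,knob_grip=.077,clamp_ball=.1,bolt_ball=.1,hood_push=.24).items():
    for q in env.place_of("wrist",l)[:1]: print(l,np.round(q["at"],1),round(q["confidence"],2),wz(q["at"],z,TK))
q=(.5633,.0247,-.0403)
pin=wproj((.6653,-.0808,.03),TK);L=wproj(W(q,(-30,-70,75)),TK);print(pin,L)
a=np.clip(((pin+L)/2-[60,45]).astype(int),0,[520,310]);print(a)
c=cv2.imread("pics/w2.png")[a[1]:a[1]+90,a[0]:a[0]+120]
cv2.imwrite("pics/c2.png",cv2.resize(cv2.convertScaleAbs(c,alpha=1.5,beta=10),(720,540),interpolation=cv2.INTER_CUBIC))
E
```

```text
[ 0.6048 -0.0467  0.2887] [179.9991   0.0003 103.0038] 8.4
lamp [268.8 142.4] 0.8 [ 0.5302 -0.0398  0.03  ]
pointer_tip [350.3 196.6] 0.85 [ 0.6455 -0.0749  0.075 ]
mark [275.  208.5] 0.7 [ 0.5553 -0.1289  0.03  ]
stud [373.8 152.8] 0.68 [ 0.6683 -0.0223  0.03  ]
knob_grip [253.1  55.4] 0.68 [0.4979 0.0645 0.077 ]
clamp_ball [347.5  68.8] 0.87 [0.6047 0.0685 0.1   ]
[360.4641 193.3827] [261.9075 151.436 ]
[251 127]
```

View pics/c2.png

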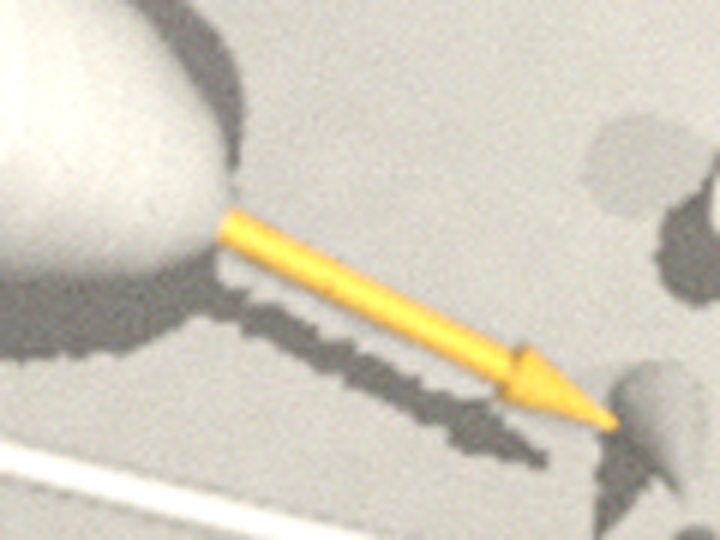

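```bash
python3 - <<'E'
from h import *
np.set_printoptions(precision=4,suppress=True)
d=np.load("tk2.npz");TK=(d["T"],d["K"])
g=lambda x,y,z:wz((251+x/6-.42,127+y/6-.42),z,TK)
tip=g(617,427,.075);rod=g(228,228,.075);foot=g(658,404,.03);ap=g(680,497,.09)
print(tip,rod,foot,ap)
a=lambda v:np.arctan2(v[1],v[0])
for L in ([.5305,-.044],[.5325,-.044]):
  L=np.array(L);print(np.linalg.norm(tip[:2]-L))
  for pin in(foot,ap):
    for n,u in(("rodtip",a(tip[:2]-rod[:2])),("L",a(tip[:2]-L))):
      e=a(pin[:2]-L)-u;print(n,"dang",e,"mm",e*135,"knob deg",np.rad2deg(e/.115))
    u=tip[:2]-rod[:2];u/=np.linalg.norm(u);v=pin[:2]-tip[:2];print("  perp of rod line at pin mm",1e3*(u[0]*v[1]-u[1]*v[0]))
u=a(tip[:2]-rod[:2]);n=np.array([-np.sin(u),np.cos(u)]);print("rod line offset from L",1e3*n@(tip[:2]-L))
E
```

```text
[ 0.6496 -0.0755  0.075 ] [ 0.5647 -0.0528  0.075 ] [ 0.6652 -0.0816  0.03  ] [ 0.6629 -0.0822  0.09  ]
0.12317264599978502
rodtip dang -0.010804397867763771 mm -1.458593712148109 knob deg -5.383012156547911
L dang -0.013741583637323751 mm -1.8551137910387063 knob deg -6.846389097779839
  perp of rod line at pin mm -1.8728114880806561
rodtip dang -0.019687702910015037 mm -2.65783989285203 knob deg -9.808889435228615
L dang -0.022624888679575017 mm -3.0543599717426275 knob deg -11.272266376460543
  perp of rod line at pin mm -3.074246973234762
0.12124016066954064
rodtip dang -0.01470295314375969 mm -1.984898674407558 knob deg -7.325366621878572
L dang -0.013423634453538447 mm -1.8121906512276902 knob deg -6.687979129688297
  perp of rod line at pin mm -1.8728114880806561
rodtip dang -0.023771382909641925 mm -3.20913669280166 knob deg -11.843477512277365
L dang -0.022492064219420682 mm -3.036428669621792 knob deg -11.20609002008709
  perp of rod line at pin mm -3.074246973234762
rod line offset from L -0.15510476124109976
```

Emit:
{"api": "carry_out", "payload": {
  "rows": [
    [-1, -0.351, 0.36, -0.4, 0, 0, 0],
    [-1, -0.351, 0.36, -0.4, 0, 0, 0],
    [-1, -0.351, 0.36, -0.4, 0, 0, 0],
    [-1, -0.351, 0.36, -0.4, 0, 0, 0],
    [-1, -0.351, 0.36, -0.55, 0, 0, 0],
    [-1, -0.351, 0.36, -0.68, 0, 0, 0],
    [-1, -0.351, 0.36, -0.77, 0, 0, 0],
    [-1, -0.351, 0.36, -0.77, 0, 0, 0]
  ]
}}

```text
time_s: 9.6
tcp_pos: [0.4976, 0.0611, 0.055]
ee_rot: [-179.7, -0.1, 103.0]
force: [-0.2, 0.2, 0.2]
finger_gap: 0.0858
grip_force: 0.0
```

Emit:
{"api": "carry_out", "payload": {
  "rows": [
    [0.3, 0, 0, 0, 0, 0, 0],
    [1, 0, 0, 0, 0, 0, 0],
    [1, 0, 0, 0, 0, 0, 0],
    [1, 0, 0, 0, 0, 0, 0],
    [1, 0, 0, 0, 0, 0, 0],
    [1, 0, 0, 0, 0, 0, -0.08],
    [1, 0, 0, 0, 0, 0, -0.15],
    [1, 0, 0, 0, 0, 0, -0.15]
  ]
}}

```text
time_s: 10.4
tcp_pos: [0.4996, 0.0609, 0.0595]
ee_rot: [180.0, 0.0, 93.9]
force: [-6.0, -1.2, 7.9]
finger_gap: 0.0558
grip_force: 25.8
```

Emit:
{"api": "carry_out", "payload": {
  "rows": [
    [1, 0, 0, 0, 0, 0, 0],
    [0, 0, 0, 0, 0, 0, 0],
    [-1, 0, 0, 0, 0, 0, 0],
    [-1, 0, 0, 0, 0, 0, 0],
    [-1, 0, 0, 0, 0, 0, 0],
    [-1, 0, 0, 0.16, 0, 0, 0],
    [-1, 0, 0, 0.32, 0, 0, 0],
    [-1, 0.16, -0.1, 0.45, 0, 0, 0]
  ]
}}

```text
time_s: 11.2
tcp_pos: [0.5334, 0.0407, 0.1857]
ee_rot: [179.9, -0.0, 94.2]
force: [1.8, 0.3, -0.1]
finger_gap: 0.0853
grip_force: 0.0
```

Emit:
{"api": "carry_out", "payload": {
  "rows": [
    [-1, 0.19, -0.26, 0.23, 0, 0, 0.14],
    [-1, 0.19, -0.26, 0.23, 0, 0, 0.15],
    [-1, 0.19, -0.26, 0.23, 0, 0, 0.15],
    [-1, 0.19, -0.26, 0.23, 0, 0, 0.15],
    [-1, 0.19, -0.26, 0.23, 0, 0, 0.15],
    [-1, 0.19, -0.26, 0.23, 0, 0, 0.15],
    [-1, 0.19, -0.26, 0.23, 0, 0, 0.15],
    [-1, 0.19, -0.26, 0.23, 0, 0, 0.15]
  ]
}}

```text
time_s: 12.0
tcp_pos: [0.5911, -0.0381, 0.2507]
ee_rot: [-180.0, -0.0, 103.1]
force: [-0.6, -0.2, 0.2]
finger_gap: 0.0851
grip_force: 0.0
```

```bash
python3 - <<'E'
from h import *
np.set_printoptions(precision=4,suppress=True)
TK=wcam();im=snap("wrist","w3");np.savez("tk3",T=TK[0],K=TK[1])
s=env.get_state();print(s["tcp_pos"],s["ee_rot"],s["time_s"])
q=(.5633,.0247,-.0403)
pin=wproj((.6653,-.0808,.03),TK);L=wproj(W(q,(-30,-70,75)),TK);print(pin,L)
a=np.clip(((pin+L)/2-[60,45]).astype(int),0,[520,310]);print(a)
c=cv2.imread("pics/w3.png")[a[1]:a[1]+90,a[0]:a[0]+120]
cv2.imwrite("pics/c3.png",cv2.resize(cv2.convertScaleAbs(c,alpha=1.5,beta=10),(720,540),interpolation=cv2.INTER_CUBIC))
E
```

```text
[ 0.5912 -0.0382  0.2508] [-179.9706   -0.0138  103.0484] 12.05
[372.5072 211.2484] [266.1729 167.9967]
[259 144]
```

View pics/c3.png

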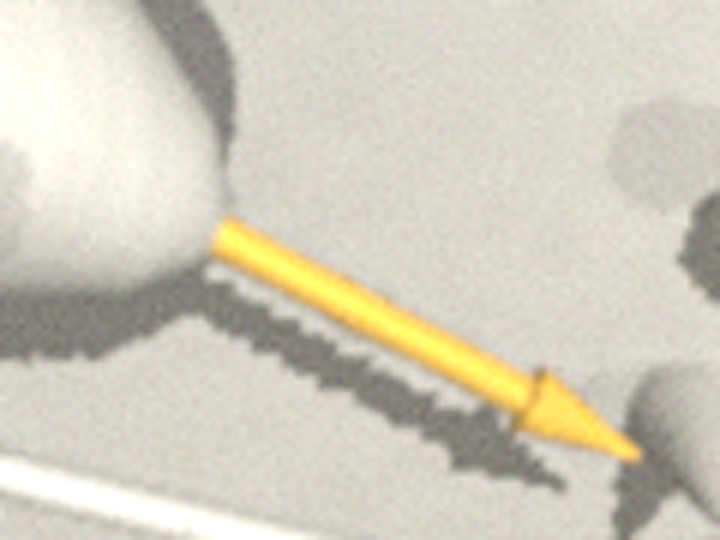

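```bash
python3 - <<'E'
from h import *
c=cv2.imread("pics/w3.png")[180:240,320:400]
cv2.imwrite("pics/c4.png",cv2.resize(cv2.convertScaleAbs(c,alpha=1.7,beta=10),(800,600),interpolation=cv2.INTER_CUBIC))
E
```

```text
(no output)
```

View pics/c4.png

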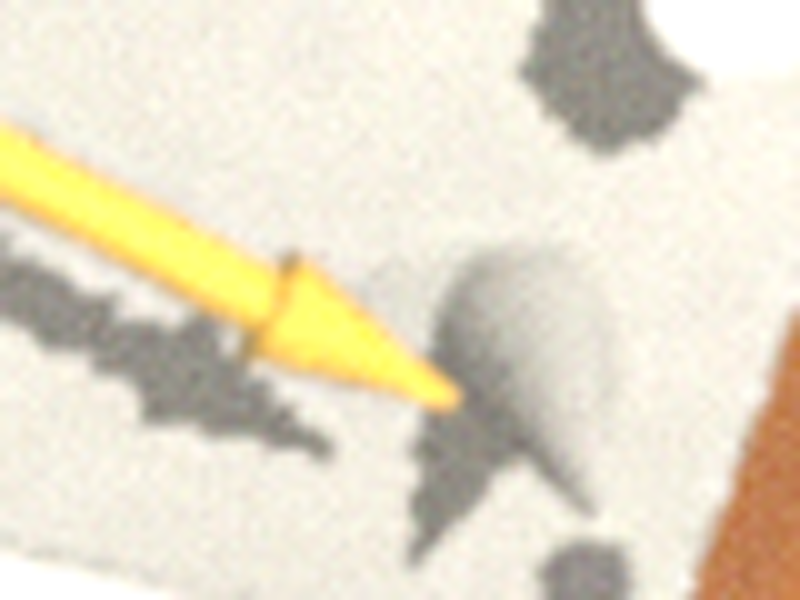

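```bash
python3 - <<'E'
from h import *
np.set_printoptions(precision=4,suppress=True)
d=np.load("tk3.npz");TK=(d["T"],d["K"])
g=lambda x,y,z:wz((320+x/10-.45,180+y/10-.45),z,TK)
tip=g(460,402,.075);rod=wz((259+222/6-.42,144+236/6-.42),.075,TK);foot=g(524,326,.03);ap=g(593,520,.089)
print(tip,rod,foot,ap)
u=tip[:2]-rod[:2];u/=np.linalg.norm(u)
for L in ([.5305,-.044],[.5325,-.044]):
  L=np.array(L);w=tip[:2]-L;print(np.linalg.norm(w));w/=np.linalg.norm(w)
  for pin in(foot,ap,np.array([.6653,-.0812,0])):
    v=pin[:2]-tip[:2];print("perp mm rodline",1e3*(u[0]*v[1]-u[1]*v[0])," Lline",1e3*(w[0]*v[1]-w[1]*v[0]))
E
```

```text
[ 0.6491 -0.0773  0.075 ] [ 0.5646 -0.0532  0.075 ] [ 0.6649 -0.0821  0.03  ] [ 0.664  -0.0823  0.089 ]
0.12318062112069052
perp mm rodline -0.2934136966436813  Lline -0.36783161614614357
perp mm rodline -0.7613700627413025  Lline -0.8318492758193143
perp mm rodline 0.7034488643784877  Lline 0.6286267136909307
0.1212563032152616
perp mm rodline -0.2934136966436813  Lline -0.29396395688249466
perp mm rodline -0.7613700627413025  Lline -0.7618912352427374
perp mm rodline 0.7034488643784877  Lline 0.70289568912203
```

Emit:
{"api": "carry_out", "payload": {
  "rows": [
    [1, -0.087, 0.35, -0.2, 0, 0, 0],
    [1, -0.087, 0.35, -0.2, 0, 0, 0],
    [1, -0.087, 0.35, -0.2, 0, 0, 0],
    [1, -0.087, 0.35, -0.2, 0, 0, 0],
    [1, -0.087, 0.35, -0.3, 0, 0, 0],
    [1, -0.087, 0.35, -0.4, 0, 0, 0],
    [1, -0.087, 0.35, -0.5, 0, 0, 0],
    [1, -0.087, 0.35, -0.55, 0, 0, 0]
  ]
}}

```text
time_s: 12.85
tcp_pos: [0.5649, 0.0655, 0.0844]
ee_rot: [-179.9, -0.0, 103.0]
force: [0.2, -1.2, 0.5]
finger_gap: -0.0002
grip_force: 0.0
```

Emit:
{"api": "carry_out", "payload": {
  "rows": [
    [1, 0.02, 0, 0, 0, 0, 0],
    [1, 0.05, 0, 0, 0, 0, 0],
    [1, 0.08, 0, 0, 0, 0, 0],
    [1, 0.11, 0, 0, 0, 0, 0],
    [1, 0.14, 0, 0, 0, 0, 0],
    [1, 0.17, 0, 0, 0, 0, 0],
    [1, 0.19, 0, 0, 0, 0, 0],
    [1, 0.2, 0, 0, 0, 0, 0]
  ]
}}

```text
time_s: 13.65
tcp_pos: [0.6258, 0.0661, 0.0857]
ee_rot: [-180.0, 0.0, 103.0]
force: [-2.8, -2.9, -1.0]
finger_gap: -0.0002
grip_force: 1.4
```

Emit:
{"api": "carry_out", "payload": {
  "rows": [
    [1, 0.01, 0, 0, 0, 0, 0],
    [1, 0.02, 0, 0, 0, 0, 0],
    [1, 0.03, 0, 0, 0, 0, 0],
    [1, 0.035, 0, 0, 0, 0, 0],
    [1, 0.04, 0, 0, 0, 0, 0],
    [1, 0.04, 0, 0, 0, 0, 0],
    [1, 0.04, 0, 0, 0, 0, 0],
    [1, 0.04, 0, 0, 0, 0, 0]
  ]
}}

```text
time_s: 14.45
tcp_pos: [0.6336, 0.0665, 0.0851]
ee_rot: [-179.4, -0.1, 103.0]
force: [-22.2, -1.0, 7.6]
finger_gap: -0.0003
grip_force: 11.2
```

Emit:
{"api": "carry_out", "payload": {
  "rows": [
    [1, -0.08, 0, 0.02, 0, 0, 0],
    [1, -0.1, 0, 0.17, 0, 0, 0],
    [1, -0.1, 0, 0.34, 0, 0, 0],
    [1, -0.1, 0, 0.5, 0, 0, 0],
    [1, -0.13, -0.05, 0.66, 0, 0, -0.05],
    [1, -0.18, -0.12, 0.78, 0, 0, -0.1],
    [1, -0.25, -0.22, 0.88, 0, 0, -0.15],
    [1, -0.3, -0.36, 0.92, 0, 0, -0.217]
  ]
}}

```text
time_s: 15.25
tcp_pos: [0.5476, -0.0417, 0.3661]
ee_rot: [179.6, 0.0, 90.0]
force: [0.8, 0.1, 0.0]
finger_gap: -0.0
grip_force: 0.0
```

Emit:
{"api": "carry_out", "payload": {
  "rows": [
    [1, 0, -0.15, 0, 0, 0, 0],
    [1, 0, -0.3, 0, 0, 0, 0],
    [1, 0, -0.45, 0, 0, 0, 0],
    [1, 0, -0.6, 0, 0, 0, 0],
    [1, 0, -0.75, 0, 0, 0, 0],
    [1, 0, -0.88, 0, 0, 0, 0],
    [1, 0, -0.93, 0, 0, 0, 0],
    [1, 0, -0.93, 0, 0, 0, 0]
  ]
}}

```text
time_s: 16.05
tcp_pos: [0.5474, -0.3222, 0.3619]
ee_rot: [180.0, 0.0, 89.9]
force: [0.5, 0.7, -0.1]
finger_gap: 0.0001
grip_force: 0.0
```

```bash
python3 - <<'E'
from h import *
np.set_printoptions(precision=4,suppress=True)
TK=wcam();s=env.get_state();print(s["tcp_pos"],s["ee_rot"],s["time_s"],s["qpos"])
env.get_image("scene");env.get_image("side")
r={c:env.place_of(c,"hood_push") for c in("scene","side")}
for c in r: print(c,[(x["at"],x["confidence"]) for x in r[c][:2]])
for l in("clamp_ball",): 
  p=[(c,env.place_of(c,l)[0]["at"]) for c in("scene","side") if env.place_of(c,l)]
  print(l,p,tri(p) if len(p)>1 else "")
for th in (1.5,1.6,1.7,1.8):
  q=(.5633,.0247,-.0403);X=W(q,(-20,-150+210*np.cos(th)-88*np.sin(th),32+210*np.sin(th)+88*np.cos(th)));print(th,X,proj("scene",X),proj("side",X))
E
```

```text
[ 0.5474 -0.3222  0.3619] [179.9602   0.0176  89.8816] 16.05 [-34.6834  24.2652  70.3959   0.0081  85.2961 -34.5656]
scene [([218.9, 170.1], 0.92)]
side [([280.0, 240.5], 0.7)]
clamp_ball [('scene', [359.9, 226.8]), ('side', [364.4, 195.8])] [0.6545 0.0713 0.1006]
1.5 [ 0.5343 -0.1972  0.2477] [234.9479 162.4419] [284.4694 228.233 ]
1.6 [ 0.5335 -0.2184  0.2393] [225.843  166.2666] [280.4605 235.8237]
1.7 [ 0.5327 -0.2386  0.2289] [217.4096 170.6818] [276.7239 243.472 ]
1.8 [ 0.5319 -0.2577  0.2165] [209.7666 175.6089] [273.3185 251.0561]
```

Emit:
{"api": "carry_out", "payload": {
  "rows": [
    [1, -0.035, 0, -0.12, 0, 0, 0],
    [1, -0.035, 0, -0.28, 0, 0, 0],
    [1, -0.035, 0, -0.4, 0, 0, 0],
    [1, -0.035, 0, -0.41, 0, 0, 0],
    [1, -0.035, 0.08, -0.41, 0, 0, 0],
    [1, -0.035, 0.16, -0.41, 0, 0, 0],
    [1, -0.035, 0.21, -0.41, 0, 0, 0],
    [1, -0.035, 0.22, -0.41, 0, 0, 0]
  ]
}}

```text
time_s: 17.25
tcp_pos: [0.5376, -0.2536, 0.2407]
ee_rot: [179.9, 0.1, 90.1]
force: [-0.5, -0.7, 0.5]
finger_gap: -0.0002
grip_force: 0.0
```

```bash
python3 - <<'E'
from h import *
s=env.get_state();p=np.array(s["tcp_pos"]);print(p,s["time_s"],s["force"])
th=np.concatenate([np.arange(1.6,.2,-.045),np.arange(.2,-.021,-.02)])
y=-.1252+.205*np.cos(th)-.088*np.sin(th)-.011; z=.032+.205*np.sin(th)+.088*np.cos(th)
P=np.c_[th,y,z];b=p[1:]
for i in range(0,len(P),8):
    print([[round(t,2)]+[round(float(v),3) for v in (r-b)/.3] for t,*r in P[i:i+8]]);b=P[min(i+7,len(P)-1),1:]
E
```

```text
[ 0.53757179 -0.2536057   0.24074399] 17.25 [-0.5161804  -0.70493983  0.49039955]
[[np.float64(1.6), 0.078, -0.021], [np.float64(1.56), 0.109, -0.008], [np.float64(1.51), 0.14, 0.004], [np.float64(1.47), 0.172, 0.015], [np.float64(1.42), 0.204, 0.024], [np.float64(1.38), 0.237, 0.032], [np.float64(1.33), 0.269, 0.038], [np.float64(1.29), 0.303, 0.042]]
[[np.float64(1.24), 0.033, 0.003], [np.float64(1.2), 0.067, 0.005], [np.float64(1.15), 0.1, 0.005], [np.float64(1.11), 0.134, 0.004], [np.float64(1.06), 0.167, 0.001], [np.float64(1.02), 0.2, -0.003], [np.float64(0.97), 0.233, -0.009], [np.float64(0.93), 0.266, -0.016]]
[[np.float64(0.88), 0.032, -0.009], [np.float64(0.84), 0.064, -0.019], [np.float64(0.79), 0.096, -0.03], [np.float64(0.75), 0.126, -0.043], [np.float64(0.7), 0.157, -0.058], [np.float64(0.66), 0.186, -0.073], [np.float64(0.61), 0.215, -0.09], [np.float64(0.57), 0.243, -0.109]]
[[np.float64(0.52), 0.027, -0.02], [np.float64(0.48), 0.053, -0.04], [np.float64(0.43), 0.079, -0.062], [np.float64(0.39), 0.103, -0.085], [np.float64(0.34), 0.126, -0.109], [np.float64(0.3), 0.148, -0.134], [np.float64(0.25), 0.169, -0.16], [np.float64(0.21), 0.189, -0.187]]
[[np.float64(0.2), 0.002, -0.003], [np.float64(0.18), 0.01, -0.015], [np.float64(0.16), 0.019, -0.028], [np.float64(0.14), 0.026, -0.04], [np.float64(0.12), 0.034, -0.053], [np.float64(0.1), 0.041, -0.066], [np.float64(0.08), 0.048, -0.079], [np.float64(0.06), 0.055, -0.093]]
[[np.float64(0.04), 0.007, -0.013], [np.float64(0.02), 0.013, -0.027], [np.float64(0.0), 0.019, -0.04], [np.float64(-0.02), 0.025, -0.054]]
```

Emit:
{"api": "carry_out", "payload": {
  "rows": [
    [1, 0, 0.04, -0.015, 0, 0, 0],
    [1, 0, 0.078, -0.015, 0, 0, 0],
    [1, 0, 0.11, -0.008, 0, 0, 0],
    [1, 0, 0.14, 0.004, 0, 0, 0],
    [1, 0, 0.172, 0.015, 0, 0, 0],
    [1, 0, 0.204, 0.024, 0, 0, 0],
    [1, 0, 0.237, 0.032, 0, 0, 0],
    [1, 0, 0.269, 0.038, 0, 0, 0]
  ]
}}

```text
time_s: 18.05
tcp_pos: [0.5389, -0.1763, 0.2533]
ee_rot: [179.6, 0.3, 89.9]
force: [5.6, -8.8, 8.3]
finger_gap: -0.0
grip_force: 5.2
```

Emit:
{"api": "carry_out", "payload": {
  "rows": [
    [1, 0, 0.033, 0.004, 0, 0, 0],
    [1, 0, 0.067, 0.007, 0, 0, 0],
    [1, 0, 0.1, 0.009, 0, 0, 0],
    [1, 0, 0.134, 0.009, 0, 0, 0],
    [1, 0, 0.168, 0.008, 0, 0, 0],
    [1, 0, 0.201, 0.005, 0, 0, 0],
    [1, 0, 0.234, 0.001, 0, 0, 0],
    [1, 0, 0.267, -0.005, 0, 0, 0]
  ]
}}

```text
time_s: 18.85
tcp_pos: [0.5389, -0.0951, 0.2511]
ee_rot: [179.6, 0.2, 89.9]
force: [3.7, -4.5, 5.4]
finger_gap: -0.0003
grip_force: 3.6
```

Emit:
{"api": "carry_out", "payload": {
  "rows": [
    [1, 0, 0.033, -0.007, 0, 0, 0],
    [1, 0, 0.065, -0.016, 0, 0, 0],
    [1, 0, 0.097, -0.026, 0, 0, 0],
    [1, 0, 0.129, -0.037, 0, 0, 0],
    [1, 0, 0.159, -0.05, 0, 0, 0],
    [1, 0, 0.19, -0.065, 0, 0, 0],
    [1, 0, 0.219, -0.08, 0, 0, 0],
    [1, 0, 0.248, -0.097, 0, 0, 0]
  ]
}}

```text
time_s: 19.65
tcp_pos: [0.5387, -0.02, 0.2214]
ee_rot: [179.7, 0.1, 90.0]
force: [3.2, -2.0, 3.9]
finger_gap: 0.0
grip_force: 2.4
```

Emit:
{"api": "carry_out", "payload": {
  "rows": [
    [1, 0, 0.028, -0.019, 0, 0, 0],
    [1, 0, 0.055, -0.039, 0, 0, 0],
    [1, 0, 0.081, -0.059, 0, 0, 0],
    [1, 0, 0.107, -0.081, 0, 0, 0],
    [1, 0, 0.131, -0.104, 0, 0, 0],
    [1, 0, 0.154, -0.128, 0, 0, 0],
    [1, 0, 0.176, -0.153, 0, 0, 0],
    [1, 0, 0.197, -0.179, 0, 0, 0]
  ]
}}

```text
time_s: 20.45
tcp_pos: [0.5368, 0.0401, 0.1655]
ee_rot: [-180.0, 0.0, 90.0]
force: [2.3, -1.0, 3.0]
finger_gap: 0.0001
grip_force: 1.4
```

Emit:
{"api": "carry_out", "payload": {
  "rows": [
    [1, 0, 0.009, -0.012, 0, 0, 0],
    [1, 0, 0.018, -0.025, 0, 0, 0],
    [1, 0, 0.026, -0.038, 0, 0, 0],
    [1, 0, 0.034, -0.05, 0, 0, 0],
    [1, 0, 0.042, -0.063, 0, 0, 0],
    [1, 0, 0.05, -0.076, 0, 0, 0],
    [1, 0, 0.057, -0.089, 0, 0, 0],
    [1, 0, 0.064, -0.103, 0, 0, 0]
  ]
}}

```text
time_s: 21.25
tcp_pos: [0.537, 0.059, 0.135]
ee_rot: [180.0, -0.0, 90.0]
force: [1.0, 2.3, 4.3]
finger_gap: -0.0002
grip_force: 1.6
```

Emit:
{"api": "carry_out", "payload": {
  "rows": [
    [1, 0, 0.006, -0.012, 0, 0, 0],
    [1, 0, 0.012, -0.024, 0, 0, 0],
    [1, 0, 0.018, -0.037, 0, 0, 0],
    [1, 0, 0.024, -0.05, 0, 0, 0],
    [1, 0, 0.024, -0.06, 0, 0, 0],
    [1, 0, 0.024, -0.065, 0, 0, 0],
    [1, 0, 0.024, -0.065, 0, 0, 0],
    [1, 0, 0.024, -0.065, 0, 0, 0]
  ]
}}

```text
time_s: 22.05
tcp_pos: [0.5372, 0.066, 0.1197]
ee_rot: [179.9, 0.0, 90.0]
force: [-19.2, -1.1, 54.1]
finger_gap: -0.0004
grip_force: 26.7
```

Emit:
{"api": "carry_out", "payload": {
  "rows": [
    [1, 0, 0, 0.07, 0, 0, 0],
    [1, 0, 0, 0.2, 0, 0, 0],
    [1, -0.1, 0.1, 0.27, 0, 0, 0],
    [1, -0.18, 0.23, 0.27, 0, 0, 0],
    [1, -0.18, 0.345, 0.27, 0, 0, 0],
    [1, -0.18, 0.345, 0.14, 0, 0, 0],
    [1, -0.18, 0.345, 0, 0, 0, 0],
    [1, -0.18, 0.345, -0.1, 0, 0, 0]
  ]
}}

```text
time_s: 22.85
tcp_pos: [0.4814, 0.1693, 0.0831]
ee_rot: [-179.8, 0.1, 90.0]
force: [-0.8, 0.5, -0.6]
finger_gap: -0.0001
grip_force: 0.0
```

```bash
python3 - <<'E'
from h import *
np.set_printoptions(precision=4,suppress=True)
s=env.get_state();print(s["tcp_pos"],s["time_s"])
snap("side","s5");snap("scene","e5")
for l in("bolt_ball","hood_push"): 
  p=[(c,env.place_of(c,l)[0]["at"]) for c in("scene","side") if env.place_of(c,l)]
  print(l,p,tri(p) if len(p)>1 else "")
a=cv2.imread("pics/e5.png")[110:310,200:460];b=cv2.imread("pics/s5.png")[90:290,230:490]
cv2.imwrite("pics/ab5.png",cv2.hconcat([cv2.resize(a,(400,308),interpolation=3),cv2.resize(b,(400,308),interpolation=3)]))
E
```

```text
[0.4814 0.1693 0.0831] 22.85
bolt_ball [('scene', [381.5, 185.9]), ('side', [341.8, 161.6])] [0.5253 0.1688 0.0864]
hood_push [('scene', [353.4, 188.4]), ('side', [338.2, 176.3])] [0.5554 0.0809 0.1301]
```

View pics/ab5.png

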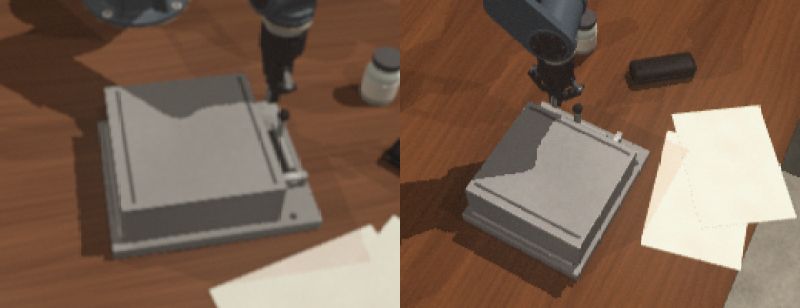

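The hood is closed, and the bolt ball (scene about (383,185)) stands free just ahead of the shut fingers. Next I push the bolt.

Emit:
{"api": "carry_out", "payload": {
  "rows": [
    [1, 0.04, 0.003, 0, 0, 0, 0],
    [1, 0.08, 0.003, 0, 0, 0, 0],
    [1, 0.11, 0.002, 0, 0, 0, 0],
    [1, 0.14, 0.001, 0, 0, 0, 0],
    [1, 0.165, 0, 0, 0, 0, 0],
    [1, 0.185, 0, 0, 0, 0, 0],
    [1, 0.205, -0.001, 0, 0, 0, 0],
    [1, 0.22, -0.002, 0, 0, 0, 0]
  ]
}}

```text
time_s: 24.15
tcp_pos: [0.5493, 0.1689, 0.0857]
ee_rot: [-180.0, -0.0, 90.0]
force: [-2.7, -0.0, 0.5]
finger_gap: -0.0002
grip_force: 1.0
```

Emit:
{"api": "carry_out", "payload": {
  "rows": [
    [1, 0.01, 0, 0, 0, 0, 0],
    [1, 0.02, 0, 0, 0, 0, 0],
    [1, 0.025, 0, 0, 0, 0, 0],
    [1, 0.03, 0, 0, 0, 0, 0],
    [1, 0.035, 0, 0, 0, 0, 0],
    [1, 0.035, 0, 0, 0, 0, 0],
    [1, 0.035, 0, 0, 0, 0, 0],
    [1, 0.035, 0, 0, 0, 0, 0]
  ]
}}

```text
time_s: 24.95
tcp_pos: [0.5512, 0.1688, 0.0853]
ee_rot: [-178.9, 0.1, 90.0]
force: [-49.4, 0.9, 35.6]
finger_gap: 0.0
grip_force: 25.3
```

Emit:
{"api": "carry_out", "payload": {
  "rows": [
    [1, -0.05, 0, 0, 0, 0, 0],
    [1, -0.12, 0, 0, 0, 0, 0],
    [1, -0.2, 0, 0.02, 0, 0, 0],
    [1, -0.2, 0, 0.17, 0, 0, 0],
    [1, -0.2, 0, 0.33, 0, 0, 0],
    [1, -0.2, 0, 0.5, 0, 0, 0],
    [1, -0.25, 0, 0.6, 0, 0, 0],
    [1, -0.25, 0, 0.6, 0, 0, 0]
  ]
}}

```text
time_s: 25.75
tcp_pos: [0.4853, 0.1694, 0.2703]
ee_rot: [179.6, -0.1, 90.0]
force: [0.7, 0.1, -1.0]
finger_gap: -0.0001
grip_force: 0.0
```

```bash
python3 - <<'E'
from h import *
np.set_printoptions(precision=4,suppress=True)
s=env.get_state();print(s["tcp_pos"],s["time_s"],s["force"])
TK=wcam();snap("wrist","w6")
q=env.place_of("wrist","bolt_ball");print([(x["confidence"],x["at"],wz(x["at"],.1,TK)) for x in q[:2]])
snap("side","s6");snap("scene","e6")
p=[(c,env.place_of(c,"bolt_ball")[0]["at"]) for c in("scene","side")];print(p,tri(p),[atz(c,u,.1) for c,u in p])
a=cv2.imread("pics/e6.png")[110:310,200:460];b=cv2.imread("pics/s6.png")[90:290,230:490]
cv2.imwrite("pics/ab6.png",cv2.hconcat([cv2.resize(a,(400,308),interpolation=3),cv2.resize(b,(400,308),interpolation=3)]))
E
```

```text
[0.4853 0.1694 0.2703] 25.75 [ 0.68    0.0991 -0.997 ]
[(0.95, [404.4, 173.8], array([0.5732, 0.1728, 0.1   ]))]
[('scene', [388.1, 197.2]), ('side', [354.5, 166.3])] [0.5726 0.1694 0.0912] [array([0.5797, 0.1658, 0.1   ]), array([0.575 , 0.1634, 0.1   ])]
```

View pics/ab6.png

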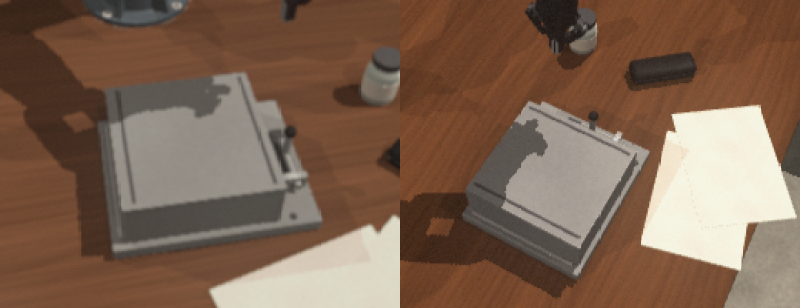

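The hood is flat and closed. The bolt ball has moved about 38 mm, to x ≈ 0.573, and stopped hard, so the bolt is home. The arm is clear of everything.

```bash
python3 -c "
from workcell import env
print(env.finish_job())"
```

```text
the job is handed in; nothing more can be done
None
```

I completed all four steps in order and handed the job in at about 26 s. By my camera measurements the pointer's line passes within about 1 mm of the pin, the clamp lever and bolt were each pushed to a hard stop, the hood is closed without slamming, and the arm touches nothing; the hand-in returned no verdict.

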